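# Hang the hand lens, hold the tray cabinet open

### The arm

A 7-joint arm with a two-finger parallel gripper is mounted at the origin on the work surface. World frame = base frame: x ahead of the robot, y to its left, z up, the work surface at z = 0. Lengths are in m, angles in rad, forces in N, time in s.
With the tool pointing down it reaches from about 0.425 to 0.925 m from the base axis. Payload 6.8 kg.
Tool frame: the origin (TCP) lies between the finger pads; the fingertips stand r.tcp_to_tips ahead of it and the grasp point (between the pads) lies 3 mm ahead of it (r.tcp_to_tips is the distance from the TCP to the fingertips, in m); z points along the fingers, y is the line along which they close (so a half turn about z gives the same grasp; the last joint's range is limited). The gripper opens to 85 mm and grips with 20 to 120 N. Pads are 22 mm wide; open, the fingers measure 114 mm over their backs; the gripper's body (76 mm by 85 mm) begins 54 mm behind the grasp point. The pads swing forward as they close: fully open they stand 13 mm farther back than shut.
Start: joints at [-0.108, 0.477, 0.022, 1.555, -0.011, 1.109, -0.083], TCP at [0.675, 0, 0.253] pointing down, gripper open.
Joint ranges: [-2.96, 2.96], [-0.34, 2.1], [-1.41, 1.46], [0.24, 2.44], [-1.37, 4.51], [0.17, 1.92], [-2.96, 2.96]. Speed limits (rad/s): [2.39, 2.39, 3.14, 3.14, 3.14, 3.14, 3.14].

### API

Orientations are given as a rotation vector (axis times angle).
In Python, from bench import r gives the robot as it stands. The module is installed in compiled form; this text tells all that it offers.
- The arm moves only by the tool step_arm, never from a script. Its argument "moves" is a list of rows, each an object of numbers: "rx", "ry", "rz": the turn, a rotation vector about the tool's x, y, z in degrees; "dx", "dy", "dz": the shift along the tool's x, y, z in mm; "gripper": the opening, from -1 (shut) to 1 (fully open). In form: [{"rx": .., "ry": .., "rz": .., "dx": .., "dy": .., "dz": .., "gripper": ..}, ...]. A call has 1 to 20 rows; each row shifts and turns the commanded pose from where the row before left it, along the tool's axes as they then stand; what a row does not reach is not made up. A row lasts 1/8 s, in which the tool goes at most 62.5 mm and 10.7 degrees, less where a joint would pass 70% of its speed; a pose out of reach is approached as far as the arm can. A call is refused whole if a number of a shift passes 62.5 or a number of a turn 10.7, either way. A call with a gripper value outside its range is refused whole. The fingers move at their own pace and stop on an object; "grip_force" is the grip in N (left out, the last holds). Time passes only in rows, so rows that do not move let the fingers close. It gives the time, the measured TCP pose, the force, the opening and the grip force at its end, in the units of the state.
- r.get_obs(): the state, without advancing time (a new reading comes with each control period).
- r.grab_frame(name): name is "scene" or "side" or "wrist"; returns the picture (400x640x3 uint8, blue, green, red); there is no depth.
- r.camera_info(name): a dict with "mtx" (3x3 intrinsics, pixels), "rvec" (rotation vector, rad) and "tvec" (3), from world to camera coordinates, as OpenCV has them. Camera axes: x right, y down, z forward; pixel columns grow to the right and rows downward; lengths in m; the calibration is good to about 2 mm. A picture is of the moment at which its call begins: read the wrist's pose just before it. camera_info takes no time and is no camera call; for the wrist camera it gives the pose at the moment of the call.
- r.hand_in(): hands the job in; it is judged then, once.
The state is a dict: "clock": time; "joints": joint angles; "qvel": joint speeds; "tau": joint torques, N m; "tcp_pos": TCP position; "orientation": TCP orientation; "contact_force": force on the tool from outside, world axes, zero at the start; "moment": the same for the moment, N m; "grip_width": finger opening in m; "gripper_force": force on a finger pad.
Only numpy, scipy, OpenCV 4.12 (cv2) and the standard library are available. Lean on these libraries where they do the work, as an engineer would, in place of code of your own. Each camera call takes 0.05 s, during which the arm holds its last target. There are 200 camera calls.

### The job

Get the tray cabinet ready for a colleague to look in: lift the hand lens out of its wooden rest, hang it on the red peg by the hole in its handle and let go of it. Then slide the cabinet's grey spring-closed front panel open by its upright tab until the black pointer stands in the orange mark on the roof, and finish while still gripping the tab and holding the panel there (it slides shut if released). Leave the specimens and other things on the bench where they are.

Things in the scene. Friction and masses are not known exactly. Their poses are not given: they have to be found in the camera images.
- cabinet: white plastic tray cabinet, fixed, 160 deep (x) x 260 wide (y) x 120 mm high; origin at the centre of its underside; its front looks along its -x (towards the robot); yaw varies
- panel: grey sliding front panel, 4 x 130 x 108 mm, over the -y half of the cabinet's front when shut. It slides along the cabinet's +y to open, travel 125 mm; a spring pulls it shut with 3 N when shut plus 60 N per metre of opening. An upright tab for the gripper stands on its top edge. Origin at bench height below the panel's middle; axes parallel to the cabinet's
- tab (a point): centre of the top face of the panel's grey tab, 156 mm above the bench. Tab: 20 mm (cabinet x) x 14 mm (cabinet y) x 36 mm high, its foot level with the roof at 120 mm, free on all sides; pinch it from above across its 14 mm
- pointer (a point): middle of the thin black pointer (50 x 3 x 3 mm, along cabinet x), which moves with the panel just above the roof; same cabinet y as the tab
- mark_mid (a point): middle of the orange mark, a flat strip on the roof 60 mm long (cabinet x) and 10 mm wide (cabinet y), axes parallel to the cabinet's; its place along the roof's front edge varies, 45 to 95 mm of panel opening. The pointer is in the mark when its y in this frame is within 5 mm of 0
- lens: rectangular hand lens, loose, about 130 g, 170 mm tall, standing upright head down; origin at the centre of its lower edge, z up along the handle. Head: steel frame 12 (x) x 70 (y) x 60 mm high with glass; handle: flat walnut bar 12 mm thick (x) x 28 mm wide (y), from 70 to 170 mm above the origin. A hole runs through it along x; either side may go on the peg
- lens_hole (a point): centre of the round 16 mm hole through the handle, 42 mm below the handle's top end; axes as the lens
- lens_top (a point): centre of the handle's top end; the top 30 mm of the handle is free to grip above the hole
- lens_rest: fixed pale wooden block 50 (x) x 110 (y) x 36 mm high with a slot 16 x 74 x 28 mm deep in its top, in which the lens head stands; the lens has the same yaw and its lower edge is 8 mm above the bench. Rest and peg stand may change sides
- peg_stand: fixed stand: dark base 12 mm high (x -65 to 35, y -40 to 40 mm), upright aluminium post of 14 mm diameter and 162 mm height at the origin, red peg of 8 mm diameter pointing along -x and 15 degrees upward from the post; nothing stands above the post. Origin on the bench below the post; yaw varies
- peg_mid (a point): point on the peg's centre line, 40 mm in front of the post's axis, 166 mm above the bench; axes as the stand. Lens hole should hang about here
- peg_tip (a point): peg's centre line at its free round end, 65 mm in front of the post's axis, 172 mm above the bench
- pyrite: brassy pyrite cube, 30 mm, about 35 mm high with small cubes grown on; loose on the bench in front of the cabinet; origin at its underside. Leave alone
- gypsum: chalky white gypsum piece, about 46 x 30 x 35 mm, loose in front of the cabinet; origin at its underside. Leave alone
- tin: tin specimen box 83 x 113 x 38 mm, loose; origin at its underside. Leave alone
- jar: closed jar, 60 mm diameter, 85 mm high, loose. Leave alone
- brush: small brush lying flat, loose. Leave alone
Not all that is in view belongs to the job. Of the things that look like the lens, the smallest one is meant.

How it is judged:
On the way, in this order (a step that is already met when the one before it is completed fails the run):
1. the lens hangs on the peg by its hole, let go (x of lens_hole in the frame of peg_mid between -0.024 and 0.03 m and y of lens_hole in the frame of peg_mid between -0.009 and 0.009 m and z of lens_hole in the frame of peg_mid between -0.018 and 0.012 m and angle between lens's own z axis and vertical below 0.35 rad and contact force between lens and peg_stand above 0.3 N and contact force between lens and the arm below 0.05 N and contact force between lens and the fingers below 0.05 N and linear speed of lens below 0.05 m/s), for 0.3 s.
2. the panel is open with its pointer in the mark, held by the gripper (y of pointer in the frame of mark_mid between -0.005 and 0.005 m and contact force between the fingers and panel above 1 N), for 0.3 s.
At the end, for the whole second after the job is handed in: The lens hangs still by its hole on the red peg, let go of, carried by the peg: hole centre within 9 mm sideways of the peg's line, upright within 0.35 rad. The fingers hold the panel (over 1 N), at rest, with the pointer within 5 mm of the middle of the orange mark (all of step 1 and all of step 2 and linear speed of panel below 0.02 m/s); the arm keeps its last pose, push and grip.
It fails at once if the pyrite cube is shoved or knocked away (more than 30 mm) (distance of pyrite from where it was at the start of the episode above 0.03 m).
It fails at once if the gypsum piece is shoved or knocked away (more than 30 mm) (distance of gypsum from where it was at the start of the episode above 0.03 m).
It fails at once if the tin box is shoved or knocked away (more than 30 mm) (distance of tin from where it was at the start of the episode above 0.03 m).
It fails at once if the jar is shoved or knocked away (more than 30 mm) (distance of jar from where it was at the start of the episode above 0.03 m).
It fails at once if the brush is shoved or knocked away (more than 30 mm) (distance of brush from where it was at the start of the episode above 0.03 m).
It also fails if it takes over 69 s, if anything falls off the work surface, if the arm or the gripper's body presses on something with over 40 N, if the wrist force passes 120 N, or if a joint passes its speed limit or range.

## Working session

There is one attempt and no reset: what is moved stays moved. The work goes in short steps, Python scripts to look and compute and a tool call to move; the robot and the scene stay as the last step left them, time stands still between calls to the robot, and variables do not carry over. Pictures are saved under pics/ and viewed, at most 10 in all, crops included, and the job is handed in when it is done.

Besides the shell and the picture viewer there is one more tool, called after "Call:" by a JSON object that holds its "op" and its "data". step_arm: Moves the arm, as the interface text tells. Its arguments: {"type":"object","properties":{"moves":{"type":"array","items":{"type":"object","properties":{"rx":{"type":"number"},"ry":{"type":"number"},"rz":{"type":"number"},"dx":{"type":"number"},"dy":{"type":"number"},"dz":{"type":"number"},"gripper":{"type":"number"}}}},"grip_force":{"type":"number"}},"required":["moves"]}

```bash
mkdir -p pics; python3 - <<'E'
from bench import r
import cv2,numpy as np
for n in("scene","side","wrist"):
    ci=r.camera_info(n); im=r.grab_frame(n); cv2.imwrite(f"pics/{n}0.png",im)
    R=cv2.Rodrigues(ci["rvec"])[0]; print(n,(-R.T@np.ravel(ci["tvec"])).round(3),R[2].round(2),ci["mtx"][0][0])
print(r.tcp_to_tips, r.get_obs())
E
```

```text
scene [ 1.063 -1.     1.281] [-0.33  0.63 -0.71] 477.6988613965925
side [-0.067  1.093  1.1  ] [ 0.37 -0.69 -0.62] 493.91501968859205
wrist [0.675 0.082 0.373] [-0.   -0.32 -0.95] 336.3358210127446
0.022 {'clock': 0.15, 'joints': array([-0.10812714,  0.47764896,  0.02238169,  1.55620054, -0.01147598,
        1.10930364, -0.08311198]), 'qvel': array([ 0.00045594, -0.00411498,  0.00057356, -0.00268763, -0.00032061,
        0.00131976,  0.00028605]), 'tau': array([ 1.55385478e-03, -5.96924365e+01,  1.60940632e+00, -2.81490952e+01,
        1.26662746e-02,  6.56643446e-03,  5.58682734e-05]), 'tcp_pos': array([ 6.74581967e-01, -1.29491314e-05,  2.52533803e-01]), 'orientation': array([-2.22078369e+00, -2.22081208e+00,  1.73660880e-03]), 'contact_force': array([-0.08993513,  0.1057772 ,  0.34066232]), 'moment': array([ 0.01718588,  0.02970453, -0.02409267]), 'gripper_force': 0.0, 'grip_width': 0.0853882077022308}
```

View pics/scene0.png

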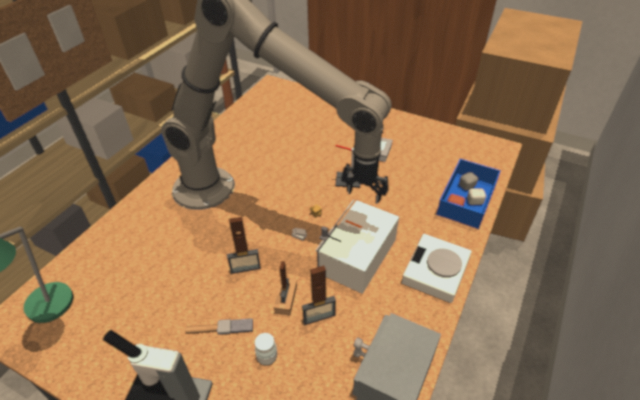

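View pics/side0.png

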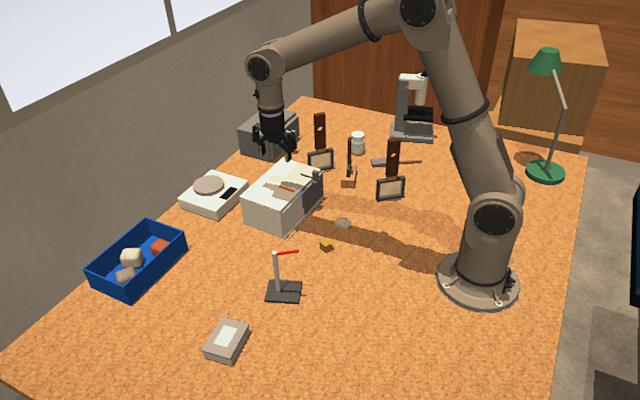

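Scene picture: there are three lens-like things, at scene pixels (238,240), (284,285) and (318,290), which are side pixels (392,170), (349,165) and (319,140). The middle one at (284,285) stands in the wooden rest and looks smallest, so it fits. The peg stand is at side (283,285) and the cabinet at side (285,195). Next I'll check this in an enlarged crop.

```bash
python3 - <<'E'
import cv2,numpy as np
s=cv2.imread("pics/scene0.png"); d=cv2.imread("pics/side0.png")
def crop(im,x,y,w,h,k): return cv2.resize(im[y:y+h,x:x+w],None,fx=k,fy=k,interpolation=cv2.INTER_CUBIC)
a=np.hstack([crop(s,220,200,100,75*2,4)[:600], crop(s,310,190,100,150,4)])
cv2.imwrite("pics/c1.png",a)
# side: lens/rest (310..410,100..205), peg stand (250..350,230..310)
b=np.hstack([crop(d,235,105,200,150,4)]); cv2.imwrite("pics/c2.png",b)
E
```

```text
(no output)
```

View pics/c1.png

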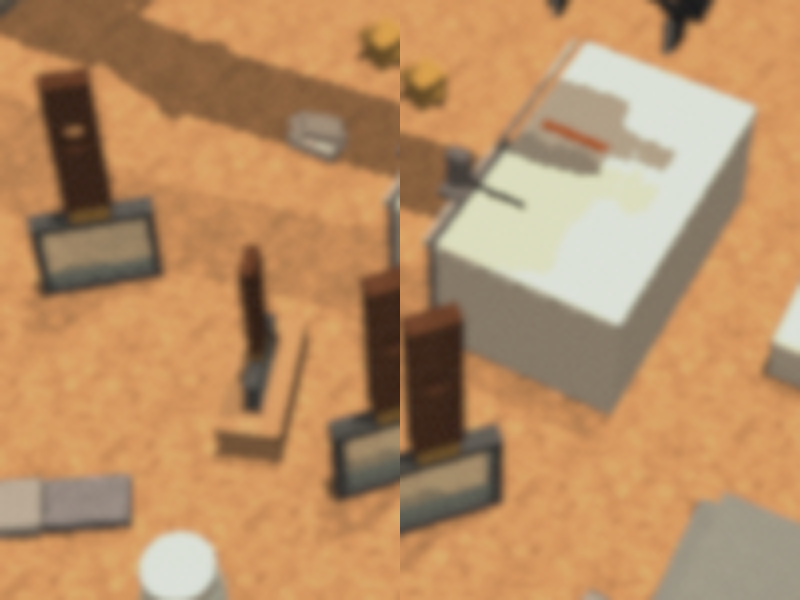

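View pics/c2.png

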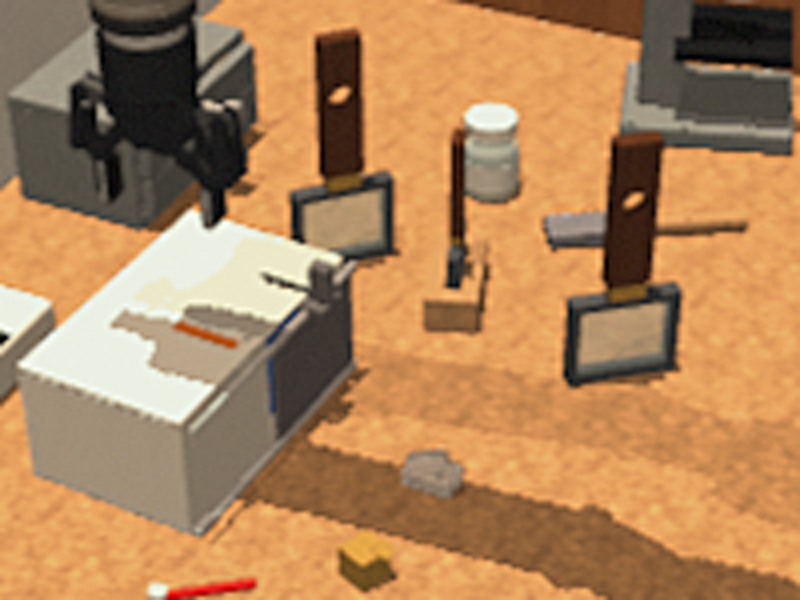

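The crop confirms it: the walnut handle standing in the pale rest (scene (284,265), side (350,138)) is clearly smaller than the two freestanding ones, so it is the lens meant. The mark is at side (286,189) / scene (354,224). The tab is at side (315,171) / scene (325,228).

```bash
cat > h.py <<'E'
from bench import r
import cv2,numpy as np
from scipy.optimize import least_squares as LS
def proj(ci,P): return cv2.projectPoints(np.atleast_2d(P).astype(float),ci["rvec"],ci["tvec"],ci["mtx"],None)[0][:,0]
def rayz(ci,uv,z):
    R=cv2.Rodrigues(ci["rvec"])[0]; c=-R.T@np.ravel(ci["tvec"])
    d=R.T@np.linalg.inv(ci["mtx"])@[uv[0],uv[1],1]; return c+d*(z-c[2])/d[2]
def pose(p,loc):
    c,s=np.cos(p[2]),np.sin(p[2]); loc=np.atleast_2d(loc).astype(float)
    return np.c_[p[0]+c*loc[:,0]-s*loc[:,1],p[1]+s*loc[:,0]+c*loc[:,1],loc[:,2]]
def fit(obs,x0): # obs: list of (ci, locals, pixels)
    f=lambda p: np.concatenate([(proj(ci,pose(p,l))-np.array(u)).ravel() for ci,l,u in obs])
    s=LS(f,x0,loss="soft_l1"); return s.x,s.fun
E
python3 - <<'E'
from h import *
S,D=r.camera_info("scene"),r.camera_info("side")
roof=[[-.08,.13,.12],[.08,.13,.12],[.08,-.13,.12],[-.08,-.13,.12]]
x,f=fit([(S,roof+[[.08,-.13,0]],[(355,200),(398.75,216.75),(365.5,271.25),(318.75,250),(362.5,293)]),
 (D,roof+[[-.08,.13,0]],[(281.25,212),(240,196.25),(285,157),(323.75,171),(285,237.5)])],[.75,-.05,0])
print("cab",x.round(4),f.round(1))
for n,uS,uD,z in[("mark",(353.75,224),(286.25,188.75),.12),("tab",(324.75,228.25),(315.5,171.25),.156),("lenstop",(283.25,262.5),(349.75,138),.178),("pegtip",(338,147),(298,251.5),.172),("posttop",(362,151),(275.5,254),.162)]:
    print(n,rayz(S,uS,z).round(3),rayz(D,uD,z).round(3))
E
```

```text
cab [ 0.684  -0.0399 -0.0263] [-0.6 -0.7 -1.4 -1.5 -1.6 -1.  -1.1  0.6 -0.5  0.1 -0.4 -2.3 -0.6 -0.8
 -3.2 -0.6 -3.2 -3.3 -1.6  0.4]
mark [ 0.654 -0.014  0.12 ] [ 0.647 -0.01   0.12 ]
tab [ 0.593 -0.103  0.156] [ 0.582 -0.096  0.156]
lenstop [ 0.556 -0.294  0.178] [ 0.552 -0.305  0.178]
pegtip [0.457 0.267 0.172] [0.439 0.278 0.172]
posttop [0.542 0.298 0.162] [0.495 0.304 0.162]
```

Call:
{"op": "step_arm", "data": {"moves": [{"dx": -20, "dy": -10, "dz": -20}, {"dx": -40, "dy": -15, "dz": -20}, {"dx": -40, "dy": -15, "dz": -20}, {"dx": -40, "dy": -15, "dz": -20}, {"dx": -40, "dy": -15}, {"dx": -40, "dy": -15}, {"dx": -40, "dy": -15}, {"dx": -40, "dy": -15}, {"dx": 0}, {"dx": 0}, {"dx": 0}]}}

```text
invalid input at $.moves[0]: expected keys rx, ry, rz, dx, dy, dz, gripper
```

```bash
python3 - <<'E'
from h import *
im=r.grab_frame("wrist"); cv2.imwrite("pics/w1.png",im); cv2.imwrite("pics/w1b.png",cv2.resize(im,None,fx=1.25,fy=1.25,interpolation=cv2.INTER_CUBIC))
W=r.camera_info("wrist"); np.save("w1.npy",W,allow_pickle=True)
print(proj(W,[[.554,-.3,.178]]))
E
```

```text
[[194.93619788 521.63036244]]
```

View pics/w1b.png

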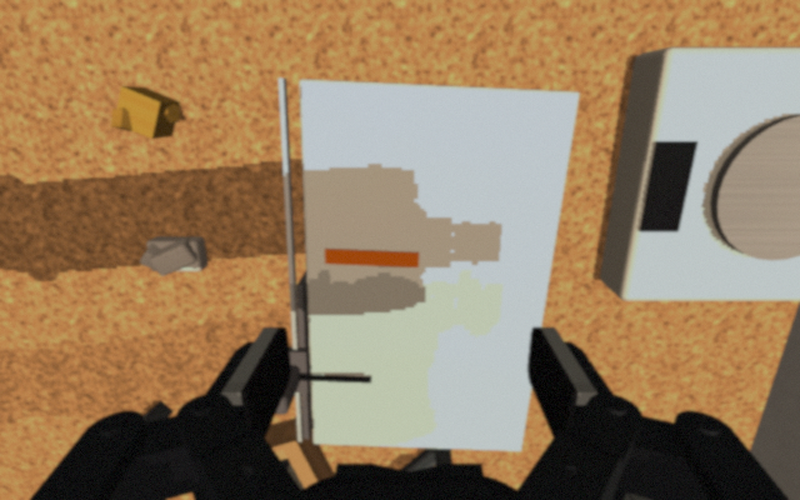

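This wrist picture shows the cabinet from above, with the orange mark at (372,258), the pointer at (300–371,378) and the roof corners at (301,81), (578,93), (522,451) and (312,444), all at 1.25x. The move was refused because every row needs all its keys. I'll resend it.

Call:
{"op": "step_arm", "data": {"moves": [{"rx": 0, "ry": 0, "rz": 0, "dx": -20, "dy": -10, "dz": -20, "gripper": 1}, {"rx": 0, "ry": 0, "rz": 0, "dx": -40, "dy": -15, "dz": -20, "gripper": 1}, {"rx": 0, "ry": 0, "rz": 0, "dx": -40, "dy": -15, "dz": -20, "gripper": 1}, {"rx": 0, "ry": 0, "rz": 0, "dx": -40, "dy": -15, "dz": -20, "gripper": 1}, {"rx": 0, "ry": 0, "rz": 0, "dx": -40, "dy": -15, "dz": 0, "gripper": 1}, {"rx": 0, "ry": 0, "rz": 0, "dx": -40, "dy": -15, "dz": 0, "gripper": 1}, {"rx": 0, "ry": 0, "rz": 0, "dx": -40, "dy": -15, "dz": 0, "gripper": 1}, {"rx": 0, "ry": 0, "rz": 0, "dx": -40, "dy": -15, "dz": 0, "gripper": 1}, {"rx": 0, "ry": 0, "rz": 0, "dx": 0, "dy": 0, "dz": 0, "gripper": 1}, {"rx": 0, "ry": 0, "rz": 0, "dx": 0, "dy": 0, "dz": 0, "gripper": 1}, {"rx": 0, "ry": 0, "rz": 0, "dx": 0, "dy": 0, "dz": 0, "gripper": 1}]}}

```text
clock: 1.58
tcp_pos: [0.5604, -0.2989, 0.3338]
orientation: [2.219, 2.223, 0.001]
contact_force: [-0.6, 0.6, 0.6]
grip_width: 0.0854
gripper_force: 0.0
```

```bash
python3 - <<'E'
from h import *
W0=np.load("w1.npy",allow_pickle=True).item()
roof=[[-.08,.13,.12],[.08,.13,.12],[.08,-.13,.12],[-.08,-.13,.12]]
u=np.array([(301,81),(578,93),(522,451),(312,444)])/1.25
x,f=fit([(W0,roof,u)],[.68,-.04,0]); print("cab",x.round(4),f.round(1))
c,s=np.cos(x[2]),np.sin(x[2]); 
for n,p,z in[("mark",(372,257.5),.12),("ptrA",(302,377.5),.123),("ptrB",(371,379.5),.123)]:
    P=rayz(W0,np.array(p)/1.25,z); d=P[:2]-x[:2]; print(n,P.round(4),(c*d[0]+s*d[1]).round(4),(-s*d[0]+c*d[1]).round(4))
im=r.grab_frame("wrist"); cv2.imwrite("pics/w2.png",im); cv2.imwrite("pics/w2b.png",cv2.resize(im,None,fx=1.25,fy=1.25,interpolation=cv2.INTER_CUBIC))
W=r.camera_info("wrist"); np.save("w2.npy",W,allow_pickle=True)
print(proj(W,[[.554,-.3,.178]])*1.25)
E
```

```text
cab [ 0.6867 -0.0398 -0.0411] [-3.  -0.7  2.3 -0.2 -0.2  2.1  0.2  2. ]
mark [ 0.6512 -0.0128  0.12  ] -0.0367 0.0255
ptrA [ 0.5996 -0.102   0.123 ] -0.0845 -0.0658
ptrB [ 0.6482 -0.1036  0.123 ] -0.0359 -0.0654
[[398.83359395 229.9884314 ]]
```

View pics/w2b.png

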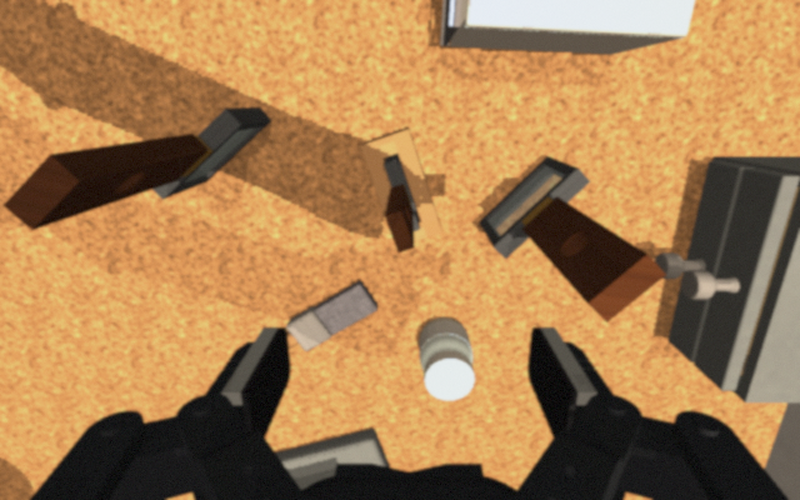

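The wrist picture shows the lens in its rest, with the handle top at about (401,235) at 1.25x and the rest edge from (405,128) to (442,235). The jar, the brush and the two larger lenses stand around it. I'll zoom in for the yaw.

```bash
python3 - <<'E'
from h import *
im=cv2.imread("pics/w2.png")[95:215,280:370]
cv2.imwrite("pics/w2c.png",cv2.resize(im,None,fx=5,fy=5,interpolation=cv2.INTER_CUBIC))
E
```

```text
(no output)
```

View pics/w2c.png

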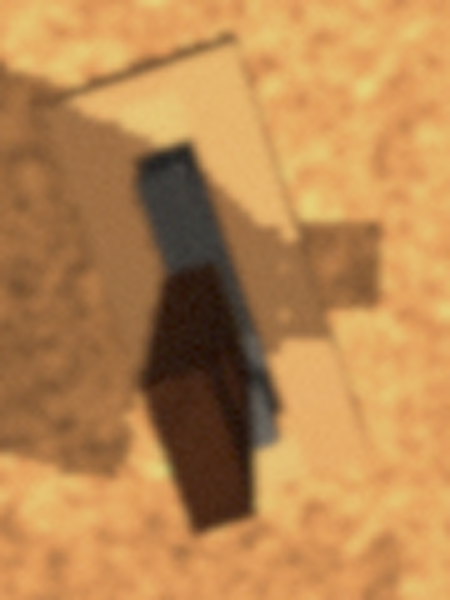

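Crop: handle top-face corners are at (145,387), (205,367), (253,515) and (197,532). The head's far end is at (137,160)–(190,145), and the rest corners are at (60,97) and (237,37).

```bash
python3 - <<'E'
from h import *
W=np.load("w2.npy",allow_pickle=True).item()
q=lambda L:np.array(L)/5+[280,95]
top=[[-.006,.014,.178],[.006,.014,.178],[.006,-.014,.178],[-.006,-.014,.178]]
x,f=fit([(W,top,q([(145,387),(205,367),(253,515),(197,532)]))],[.554,-.3,.2]); print("top",x.round(4),f.round(1))
x,f=fit([(W,top+[[-.006,.035,.068],[.006,.035,.068],[-.025,.055,.036],[.025,.055,.036]],q([(145,387),(205,367),(253,515),(197,532),(137,160),(190,145),(60,97),(237,37)]))],[.554,-.3,.2]); print("all",x.round(4),f.round(1), np.degrees(x[2]))
E
```

```text
top [ 0.5549 -0.3012  0.3167] [-0.9 -0.   0.6 -0.3  1.1 -0.1 -0.8  0.5]
all [ 0.5548 -0.3007  0.2942] [-0.7 -0.8  0.9 -0.8  0.7 -0.3 -1.3 -0.   0.4  2.7 -0.1  2.6 -2.7  0.3
  1.4 -0. ] 16.853614948774098
```

Call:
{"op": "step_arm", "data": {"grip_force": 40, "moves": [{"rx": 0, "ry": 0, "rz": 0, "dx": -2, "dy": -5.5, "dz": 0, "gripper": 1}, {"rx": 0, "ry": 0, "rz": -8.75, "dx": 0, "dy": 0, "dz": 20, "gripper": 1}, {"rx": 0, "ry": 0, "rz": -8.75, "dx": 0, "dy": 0, "dz": 30, "gripper": 1}, {"rx": 0, "ry": 0, "rz": 0, "dx": 0, "dy": 0, "dz": 30, "gripper": 1}, {"rx": 0, "ry": 0, "rz": 0, "dx": 0, "dy": 0, "dz": 30, "gripper": 1}, {"rx": 0, "ry": 0, "rz": 0, "dx": 0, "dy": 0, "dz": 25, "gripper": 1}, {"rx": 0, "ry": 0, "rz": 0, "dx": 0, "dy": 0, "dz": 15, "gripper": 1}, {"rx": 0, "ry": 0, "rz": 0, "dx": 0, "dy": 0, "dz": 6, "gripper": 1}, {"rx": 0, "ry": 0, "rz": 0, "dx": 0, "dy": 0, "dz": 0, "gripper": 1}, {"rx": 0, "ry": 0, "rz": 0, "dx": 0, "dy": 0, "dz": 0, "gripper": 1}, {"rx": 0, "ry": 0, "rz": 0, "dx": 0, "dy": 0, "dz": 0, "gripper": 1}]}}

```text
clock: 3.0
tcp_pos: [0.5549, -0.3022, 0.1781]
orientation: [1.857, 2.532, 0.001]
contact_force: [-0.1, 0.3, 0.6]
grip_width: 0.0853
gripper_force: 0.0
```

Call:
{"op": "step_arm", "data": {"grip_force": 40, "moves": [{"rx": 0, "ry": 0, "rz": 0, "dx": 0, "dy": 0, "dz": 0, "gripper": 0}, {"rx": 0, "ry": 0, "rz": 0, "dx": 0, "dy": 0, "dz": 0, "gripper": -0.5}, {"rx": 0, "ry": 0, "rz": 0, "dx": 0, "dy": 0, "dz": 0, "gripper": -1}, {"rx": 0, "ry": 0, "rz": 0, "dx": 0, "dy": 0, "dz": 0, "gripper": -1}, {"rx": 0, "ry": 0, "rz": 0, "dx": 0, "dy": 0, "dz": 0, "gripper": -1}, {"rx": 0, "ry": 0, "rz": 0, "dx": 0, "dy": 0, "dz": 0, "gripper": -1}, {"rx": 0, "ry": 0, "rz": 0, "dx": 0, "dy": 0, "dz": 0, "gripper": -1}]}}

```text
clock: 3.88
tcp_pos: [0.5546, -0.3021, 0.1774]
orientation: [1.858, 2.533, 0.0]
contact_force: [0.4, -0.3, 0.6]
grip_width: 0.0109
gripper_force: 39.7
```

Call:
{"op": "step_arm", "data": {"moves": [{"rx": 0, "ry": 0, "rz": 0, "dx": 0, "dy": 0, "dz": -10, "gripper": -1}, {"rx": 0, "ry": 0, "rz": 0, "dx": 0, "dy": 0, "dz": -20, "gripper": -1}, {"rx": 0, "ry": 0, "rz": 0, "dx": 0, "dy": 0, "dz": -30, "gripper": -1}, {"rx": 0, "ry": 0, "rz": 0, "dx": 0, "dy": 0, "dz": -30, "gripper": -1}, {"rx": 0, "ry": 0, "rz": 0, "dx": 0, "dy": 0, "dz": -30, "gripper": -1}, {"rx": 0, "ry": 0, "rz": 0, "dx": 0, "dy": 0, "dz": -30, "gripper": -1}, {"rx": 0, "ry": 0, "rz": 0, "dx": 0, "dy": 0, "dz": -30, "gripper": -1}, {"rx": 0, "ry": 0, "rz": 0, "dx": 0, "dy": 0, "dz": -20, "gripper": -1}, {"rx": 0, "ry": 0, "rz": 0, "dx": 0, "dy": 0, "dz": -10, "gripper": -1}, {"rx": 0, "ry": 0, "rz": 0, "dx": 0, "dy": 0, "dz": 0, "gripper": -1}]}}

```text
clock: 5.12
tcp_pos: [0.5545, -0.302, 0.3877]
orientation: [1.857, 2.533, 0.0]
contact_force: [0.0, -0.0, -1.7]
grip_width: 0.0111
gripper_force: 39.4
```

```bash
cat >> h.py <<'E'
def delta(target,yaw): # remaining: world target TCP, desired world angle (deg) of tool y
    o=r.get_obs(); R=cv2.Rodrigues(o["orientation"])[0]
    a=np.degrees(np.arctan2(R[1,1],R[0,1])); d=(yaw-a+90)%180-90
    print("tcp",o["tcp_pos"].round(4),"tool y",round(a,2),"rz",round(-d,2),"dxyz mm now-axes",(R.T@(np.array(target)-o["tcp_pos"])*1e3).round(1))
E
python3 - <<'E'
from h import *
delta([.40,.20,.38],26)
im=r.grab_frame("scene"); D=r.grab_frame("side")
# red peg blobs
for n,i in(("scene",im),("side",D)):
    h=cv2.cvtColor(i,cv2.COLOR_BGR2HSV); m=((h[...,0]<6)|(h[...,0]>174))&(h[...,1]>170)&(h[...,2]>90)
    k,l,s,c=cv2.connectedComponentsWithStats(m.astype(np.uint8))
    print(n,[(s[j].tolist()) for j in range(1,k) if s[j][4]>15])
cv2.imwrite("pics/s2.png",im);cv2.imwrite("pics/d2.png",D)
E
```

```text
tcp [ 0.5545 -0.302   0.3877] tool y 17.5 rz -8.5 dxyz mm now-axes [525.2   3.5   7.5]
scene []
side [[277, 250, 22, 5, 47]]
```

Call:
{"op": "step_arm", "data": {"moves": [{"rx": 0, "ry": 0, "rz": 0, "dx": 20, "dy": 2, "dz": 0, "gripper": -1}, {"rx": 0, "ry": 0, "rz": 0, "dx": 40, "dy": 4, "dz": 0, "gripper": -1}, {"rx": 0, "ry": 0, "rz": 0, "dx": 40, "dy": 4, "dz": 0, "gripper": -1}, {"rx": 0, "ry": 0, "rz": 0, "dx": 40, "dy": 4, "dz": 0, "gripper": -1}, {"rx": 0, "ry": 0, "rz": 0, "dx": 40, "dy": 4, "dz": 0, "gripper": -1}, {"rx": 0, "ry": 0, "rz": 0, "dx": 40, "dy": 4, "dz": 0, "gripper": -1}, {"rx": 0, "ry": 0, "rz": 0, "dx": 40, "dy": 4, "dz": 0, "gripper": -1}, {"rx": 0, "ry": 0, "rz": 0, "dx": 40, "dy": 4, "dz": 0, "gripper": -1}, {"rx": 0, "ry": 0, "rz": 0, "dx": 40, "dy": 4, "dz": 0, "gripper": -1}, {"rx": 0, "ry": 0, "rz": 0, "dx": 40, "dy": 4, "dz": 0, "gripper": -1}, {"rx": 0, "ry": 0, "rz": 0, "dx": 40, "dy": 4, "dz": 0, "gripper": -1}, {"rx": 0, "ry": 0, "rz": 0, "dx": 30, "dy": 4, "dz": 0, "gripper": -1}, {"rx": 0, "ry": 0, "rz": 0, "dx": 10, "dy": 2, "dz": 0, "gripper": -1}, {"rx": 0, "ry": 0, "rz": 0, "dx": 0, "dy": 0, "dz": 0, "gripper": -1}, {"rx": 0, "ry": 0, "rz": 0, "dx": 0, "dy": 0, "dz": 0, "gripper": -1}]}}

```text
clock: 7.1
tcp_pos: [0.4622, 0.1497, 0.3871]
orientation: [1.86, 2.531, -0.001]
contact_force: [0.2, -0.7, -0.5]
grip_width: 0.0112
gripper_force: 39.4
```

```bash
python3 - <<'E'
from h import *
im=r.grab_frame("wrist"); cv2.imwrite("pics/w3.png",im); cv2.imwrite("pics/w3b.png",cv2.resize(im,None,fx=1.25,fy=1.25,interpolation=cv2.INTER_CUBIC))
W=r.camera_info("wrist"); np.save("w3.npy",W,allow_pickle=True)
h=cv2.cvtColor(im,cv2.COLOR_BGR2HSV); m=((h[...,0]<6)|(h[...,0]>174))&(h[...,1]>170)&(h[...,2]>90)
k,l,s,c=cv2.connectedComponentsWithStats(m.astype(np.uint8)); print([s[j].tolist() for j in range(1,k) if s[j][4]>40])
E
```

```text
[[346, 25, 65, 11, 550]]
```

View pics/w3b.png

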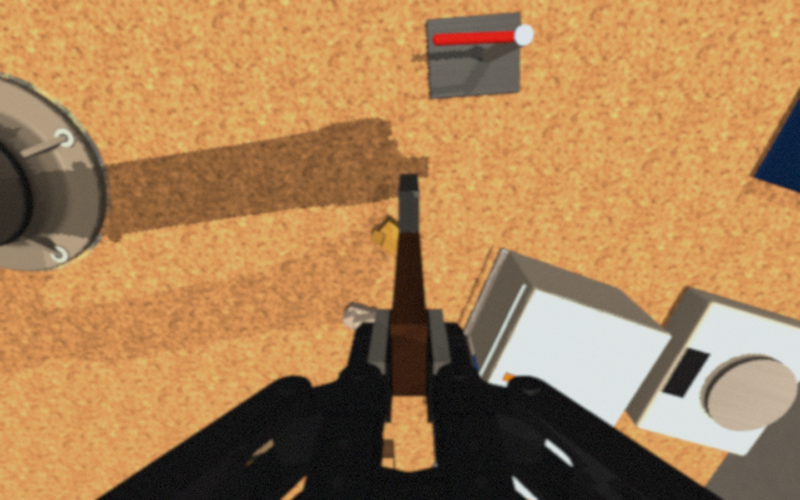

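The wrist picture shows the lens held upright between the pads, the peg from tip (433,40) to post top (524,35), and the base corners (427,20), (520,12), (520,90) and (430,98), at 1.25x.

```bash
python3 - <<'E'
from h import *
W=np.load("w3.npy",allow_pickle=True).item(); im=cv2.imread("pics/w3.png")
h=cv2.cvtColor(im,cv2.COLOR_BGR2HSV); m=((h[...,0]<6)|(h[...,0]>174))&(h[...,1]>150)&(h[...,2]>80)
ys,xs=np.nonzero(m[:60]); 
L=[xs.min()-.5,ys[xs<xs.min()+8].mean()]; M=[380,ys[abs(xs-380)<5].mean()]; print(L,M)
base=[[-.065,.04,.012],[.035,.04,.012],[.035,-.04,.012],[-.065,-.04,.012]]; ub=np.array([(427,20),(520,12),(520,90),(430,98)])/1.25
for loc,u in(([[-.065,0,.1725],[0,0,.162]],[L,(419.3,27.8)]),([[-.065,0,.1725],[0,0,.162]]+base,[L,(419.3,27.8)]+list(ub))):
    x,f=fit([(W,loc,u)],[.5,.3,.4]); print("stand",x.round(4),np.degrees(x[2]).round(2),f.round(1),"mid",pose(x,[[-.04,0,.166]])[0].round(4),"tip",pose(x,[[-.065,0,.172]])[0].round(4))
# side-view check
D=r.camera_info("side"); print(proj(D,pose(x,[[-.065,0,.172],[0,0,.162]])))
o=r.get_obs(); R=cv2.Rodrigues(o["orientation"])[0]; t=o["tcp_pos"]
# lens corner pixels predicted with no tilt: head lower end +x side edges
P=[[x_,y_,z_] for z_,y_ in((.0,.014),(.17,.035),(.11,.035)) for x_ in(-.006,.006)]
for p in P: print(p,(proj(W,[t+R@np.array([p[1],p[0],p[2]])])*1.25).round(1))
E
```

```text
[np.float64(345.5), np.float64(31.09375)] [380, np.float64(30.0)]
stand [0.5032 0.2974 0.3661] 20.98 [ 2.  -0.  -2.3 -0. ] mid [0.4658 0.2831 0.166 ] tip [0.4425 0.2741 0.172 ]
stand [0.5047 0.2981 0.3752] 21.5 [ 3.9  0.4 -0.5 -0.3 -1.3 -1.1  0.6 -0.9 -0.2  1.6 -0.3  0.7] mid [0.4675 0.2835 0.166 ] tip [0.4442 0.2743 0.172 ]
[[297.08780527 250.0530739 ]
 [273.5860702  251.41836318]]
[-0.006, 0.014, 0.0] [[390.1 324.7]]
[0.006, 0.014, 0.0] [[427.2 324.7]]
[-0.006, 0.035, 0.17] [[400.2 173.6]]
[0.006, 0.035, 0.17] [[417.6 173.6]]
[-0.006, 0.035, 0.11] [[398.  191.3]]
[0.006, 0.035, 0.11] [[419.7 191.3]]
```

Call:
{"op": "step_arm", "data": {"moves": [{"rx": 0, "ry": 0, "rz": -3.7, "dx": 0, "dy": 0, "dz": 0, "gripper": -1}, {"rx": 0, "ry": 0, "rz": 0, "dx": 25, "dy": -5, "dz": 0, "gripper": -1}, {"rx": 0, "ry": 0, "rz": 0, "dx": 35, "dy": -5, "dz": 0, "gripper": -1}, {"rx": 0, "ry": 0, "rz": 0, "dx": 35, "dy": -5, "dz": 0, "gripper": -1}, {"rx": 0, "ry": 0, "rz": 0, "dx": 28, "dy": -3, "dz": 10, "gripper": -1}, {"rx": 0, "ry": 0, "rz": 0, "dx": 0, "dy": 0, "dz": 30, "gripper": -1}, {"rx": 0, "ry": 0, "rz": 0, "dx": 0, "dy": 0, "dz": 35, "gripper": -1}, {"rx": 0, "ry": 0, "rz": 0, "dx": 0, "dy": 0, "dz": 35, "gripper": -1}, {"rx": 0, "ry": 0, "rz": 0, "dx": 0, "dy": 0, "dz": 30, "gripper": -1}, {"rx": 0, "ry": 0, "rz": 0, "dx": 0, "dy": 0, "dz": 24, "gripper": -1}, {"rx": 0, "ry": 0, "rz": 0, "dx": 0, "dy": 0, "dz": 0, "gripper": -1}, {"rx": 0, "ry": 0, "rz": 0, "dx": 0, "dy": 0, "dz": 0, "gripper": -1}, {"rx": 0, "ry": 0, "rz": 0, "dx": 0, "dy": 0, "dz": 0, "gripper": -1}]}}

```text
clock: 8.78
tcp_pos: [0.4015, 0.2596, 0.2245]
orientation: [1.775, 2.591, 0.003]
contact_force: [-0.2, -1.1, -1.4]
grip_width: 0.0114
gripper_force: 39.4
```

```bash
python3 - <<'E'
from h import *
im=r.grab_frame("wrist"); cv2.imwrite("pics/w4.png",im); cv2.imwrite("pics/w4b.png",cv2.resize(im,None,fx=1.25,fy=1.25,interpolation=cv2.INTER_CUBIC))
W=r.camera_info("wrist"); np.save("w4.npy",W,allow_pickle=True)
h=cv2.cvtColor(im,cv2.COLOR_BGR2HSV); m=((h[...,0]<6)|(h[...,0]>174))&(h[...,1]>150)&(h[...,2]>80)
k,l,s,c=cv2.connectedComponentsWithStats(m.astype(np.uint8)); j=1+np.argmax(s[1:,4]); print(s[j])
ys,xs=np.nonzero(l==j)
for a in range(xs.min(),xs.max(),12):
    q=(xs>=a)&(xs<a+4); print(a+1.5,ys[q].min(),ys[q].max(),ys[q].mean().round(1))
print(proj(W,pose([.504,.2978,np.radians(21.2)],[[-.065,0,.172],[-.04,0,.166],[0,0,.162]])))
E
```

```text
[ 402  220   98   24 1153]
403.5 233 242 237.6
415.5 231 242 236.5
427.5 230 241 235.4
439.5 228 239 233.5
451.5 226 238 231.9
463.5 225 236 230.5
475.5 223 234 228.5
487.5 221 233 226.8
499.5 220 232 225.3
[[405.50920658 237.39835091]
 [446.0757688  232.84504762]
 [511.05423283 229.934264  ]]
```

View pics/w4b.png

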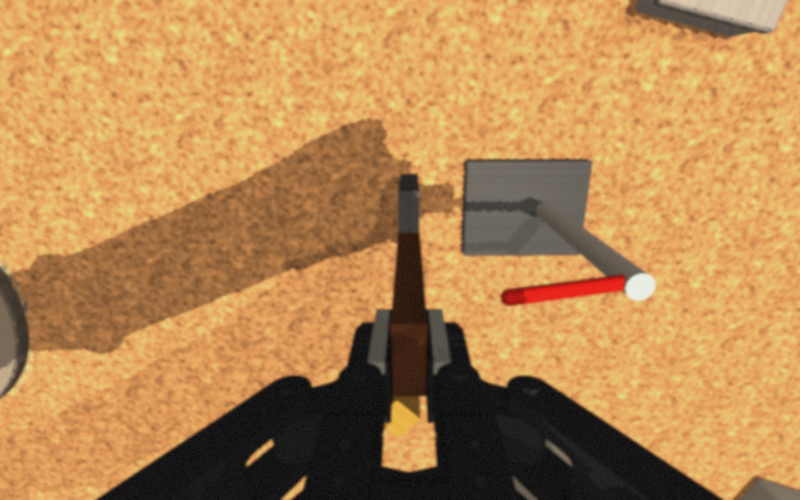

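The wrist picture from near shows the peg tip at (505,297) and the post top at (640,287), at 1.25x. The tip is right of the held lens, and the predicted pixels match to under 1 px.

```bash
python3 - <<'E'
from h import *
W=np.load("w4.npy",allow_pickle=True).item()
loc=[[-.066,0,.1722],[-.04,0,.166],[0,0,.162]]
base=[[-.065,.04,.012],[.035,.04,.012],[.035,-.04,.012],[-.065,-.04,.012]]; ub=np.array([(467,160),(590,160),(583,255),(463,255)])/1.25
x,f=fit([(W,loc+base,[(402,237.8),(446,232.6),(512,229.6)]+list(ub))],[.5,.3,.4]); print(x.round(4),np.degrees(x[2]),f.round(1))
x2,f=fit([(W,loc,[(402,237.8),(446,232.6),(512,229.6)])],[.5,.3,.4]); print(x2.round(4),np.degrees(x2[2]),f.round(1))
x=x2
for lx in(-.105,-.07,-.038): delta(np.r_[pose(x,[[lx,0,0]])[0][:2],.166+(-lx-.04)*np.tan(np.radians(15))+.0414],np.degrees(x[2]))
E
```

```text
[0.504  0.2983 0.379 ] 21.715193751837475 [ 2.1 -0.1  0.4  0.  -0.5 -0.4 -1.6  0.4  2.3 -0.6 -2.1  0.2 -1.   1.1]
[0.5037 0.2981 0.3773] 21.618160102773032 [ 1.6 -0.  -0.2  0.2 -1.1 -0.2]
tcp [0.4013 0.2596 0.2244] tool y 21.18 rz -0.44 dxyz mm now-axes [-1.9  4.4 -0.4]
tcp [0.4013 0.2596 0.2244] tool y 21.18 rz -0.44 dxyz mm now-axes [-1.6 39.4  9. ]
tcp [0.4013 0.2596 0.2244] tool y 21.18 rz -0.44 dxyz mm now-axes [-1.4 71.4 17.7]
```

Call:
{"op": "step_arm", "data": {"moves": [{"rx": 0, "ry": 0, "rz": -0.4, "dx": -1.6, "dy": 4.4, "dz": -0.4, "gripper": -1}, {"rx": 0, "ry": 0, "rz": 0, "dx": 0, "dy": 9, "dz": 2.4, "gripper": -1}, {"rx": 0, "ry": 0, "rz": 0, "dx": 0, "dy": 9, "dz": 2.4, "gripper": -1}, {"rx": 0, "ry": 0, "rz": 0, "dx": 0, "dy": 9, "dz": 2.4, "gripper": -1}, {"rx": 0, "ry": 0, "rz": 0, "dx": 0, "dy": 8, "dz": 2.2, "gripper": -1}, {"rx": 0, "ry": 0, "rz": 0, "dx": 0, "dy": 8, "dz": 2.2, "gripper": -1}, {"rx": 0, "ry": 0, "rz": 0, "dx": 0, "dy": 0, "dz": 0, "gripper": -1}, {"rx": 0, "ry": 0, "rz": 0, "dx": 0, "dy": 0, "dz": 0, "gripper": -1}]}}

```text
clock: 9.82
tcp_pos: [0.4451, 0.2752, 0.212]
orientation: [-1.766, -2.598, 0.0]
contact_force: [-0.2, 0.4, -1.3]
grip_width: 0.011
gripper_force: 39.4
```

Call:
{"op": "step_arm", "data": {"moves": [{"rx": 0, "ry": 0, "rz": 0, "dx": 0, "dy": 8, "dz": 2.1, "gripper": -1}, {"rx": 0, "ry": 0, "rz": 0, "dx": 0, "dy": 8, "dz": 2.1, "gripper": -1}, {"rx": 0, "ry": 0, "rz": 0, "dx": 0, "dy": 7, "dz": 1.9, "gripper": -1}, {"rx": 0, "ry": 0, "rz": 0, "dx": 0, "dy": 0, "dz": 0, "gripper": -1}, {"rx": 0, "ry": 0, "rz": 0, "dx": 0, "dy": 0, "dz": 1.3, "gripper": -1}, {"rx": 0, "ry": 0, "rz": 0, "dx": 0, "dy": 0, "dz": 0, "gripper": -1}, {"rx": 0, "ry": 0, "rz": 0, "dx": 0, "dy": 0, "dz": 0, "gripper": -1}]}}

```text
clock: 10.7
tcp_pos: [0.4667, 0.2837, 0.2048]
orientation: [1.766, 2.598, 0.0]
contact_force: [0.4, 0.7, -1.3]
grip_width: 0.0111
gripper_force: 39.5
```

```bash
python3 - <<'E'
from h import *
a=r.grab_frame("side")[205:325,215:335]; b=r.grab_frame("wrist")
a=cv2.resize(a,(400,400),interpolation=cv2.INTER_CUBIC); b=cv2.resize(b[150:350,220:420],(400,400),interpolation=cv2.INTER_CUBIC)
cv2.imwrite("pics/hang1.png",np.hstack([a,b]))
# red visible left of / right of lens in wrist
im=r.grab_frame("wrist"); h=cv2.cvtColor(im,cv2.COLOR_BGR2HSV); m=((h[...,0]<6)|(h[...,0]>174))&(h[...,1]>170)&(h[...,2]>90)
k,l,s,c=cv2.connectedComponentsWithStats(m.astype(np.uint8)); print([s[j].tolist() for j in range(1,k) if s[j][4]>10])
print(proj(r.camera_info("wrist"),pose([.5037,.2981,.3773],[[-.065,0,.172],[-.038,0,.166]])))
E
```

```text
[[340, 233, 51, 17, 556], [274, 243, 40, 17, 366]]
[[277.41511481 252.11511193]
 [330.2889952  246.64375234]]
```

Red shows on both sides of the handle in the wrist image (columns 274–314 and 340–391), and there is no contact force, so the peg is through the hole. I'll lower the lens onto it.

Call:
{"op": "step_arm", "data": {"moves": [{"rx": 0, "ry": 0, "rz": 0, "dx": 0, "dy": 0, "dz": 1, "gripper": -1}, {"rx": 0, "ry": 0, "rz": 0, "dx": 0, "dy": 0, "dz": 1, "gripper": -1}, {"rx": 0, "ry": 0, "rz": 0, "dx": 0, "dy": 0, "dz": 0, "gripper": -1}, {"rx": 0, "ry": 0, "rz": 0, "dx": 0, "dy": 0, "dz": 0, "gripper": -1}]}}

```text
clock: 11.35
tcp_pos: [0.4672, 0.2839, 0.204]
orientation: [1.766, 2.597, 0.002]
contact_force: [-1.1, -2.2, 8.3]
grip_width: 0.011
gripper_force: 40.9
```

Call:
{"op": "step_arm", "data": {"moves": [{"rx": 0, "ry": 0, "rz": 0, "dx": 0, "dy": 0, "dz": -0.7, "gripper": -1}, {"rx": 0, "ry": 0, "rz": 0, "dx": 0, "dy": 0, "dz": 0, "gripper": -0.6}, {"rx": 0, "ry": 0, "rz": 0, "dx": 0, "dy": 0, "dz": 0, "gripper": -0.4}, {"rx": 0, "ry": 0, "rz": 0, "dx": 0, "dy": 0, "dz": 0, "gripper": -0.2}, {"rx": 0, "ry": 0, "rz": 0, "dx": 0, "dy": 0, "dz": 0, "gripper": -0.2}, {"rx": 0, "ry": 0, "rz": 0, "dx": 0, "dy": 0, "dz": 0, "gripper": -0.2}, {"rx": 0, "ry": 0, "rz": 0, "dx": 0, "dy": 0, "dz": 0, "gripper": -0.2}]}}

```text
clock: 12.22
tcp_pos: [0.4668, 0.2837, 0.2034]
orientation: [1.766, 2.598, 0.0]
contact_force: [0.4, 0.7, -0.1]
grip_width: 0.0342
gripper_force: 0.0
```

```bash
python3 - <<'E'
from h import *
im=r.grab_frame("wrist"); W=r.camera_info("wrist"); a=r.grab_frame("side")[205:325,215:335]
a=cv2.resize(a,(400,400),interpolation=cv2.INTER_CUBIC); b=cv2.resize(im[130:350,210:430],(400,400),interpolation=cv2.INTER_CUBIC)
cv2.imwrite("pics/hang2.png",np.hstack([a,b])); print(r.get_obs()["grip_width"])
E
```

```text
0.03425227479763439
```

View pics/hang2.png

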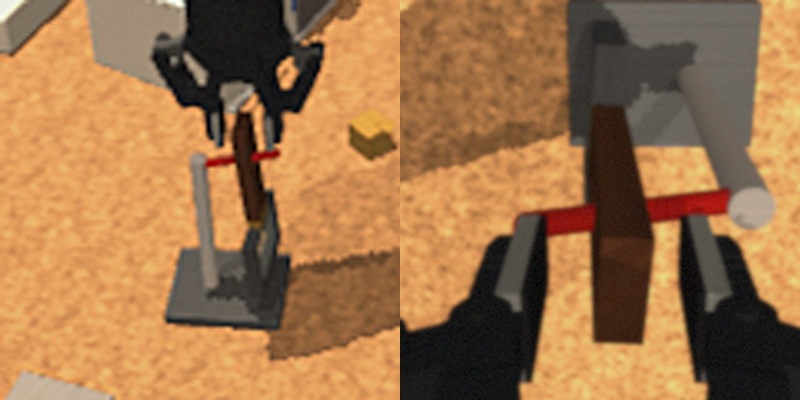

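The picture shows the lens hanging on the peg by its hole, with the fingers clear on both sides. I'll go straight up, turn, and move over the cabinet tab.

Call:
{"op": "step_arm", "data": {"moves": [{"rx": 0, "ry": 0, "rz": 0, "dx": 0, "dy": 0, "dz": -5, "gripper": -0.2}, {"rx": 0, "ry": 0, "rz": 0, "dx": 0, "dy": 0, "dz": -15, "gripper": -0.2}, {"rx": 0, "ry": 0, "rz": 0, "dx": 0, "dy": 0, "dz": -25, "gripper": -0.2}, {"rx": 0, "ry": 0, "rz": 0, "dx": 0, "dy": 0, "dz": -30, "gripper": -0.2}, {"rx": 0, "ry": 0, "rz": -9.5, "dx": 0, "dy": 0, "dz": -30, "gripper": 0.2}, {"rx": 0, "ry": 0, "rz": -9.5, "dx": 0, "dy": 0, "dz": -20, "gripper": 1}, {"rx": 0, "ry": 0, "rz": -9.5, "dx": 0, "dy": 0, "dz": 0, "gripper": 1}, {"rx": 0, "ry": 0, "rz": -9.5, "dx": 0, "dy": 0, "dz": 0, "gripper": 1}, {"rx": 0, "ry": 0, "rz": -9.5, "dx": 0, "dy": 0, "dz": 0, "gripper": 1}, {"rx": 0, "ry": 0, "rz": -9.5, "dx": 0, "dy": 0, "dz": 0, "gripper": 1}, {"rx": 0, "ry": 0, "rz": -9.5, "dx": 0, "dy": 0, "dz": 0, "gripper": 1}, {"rx": 0, "ry": 0, "rz": 0, "dx": 0, "dy": 0, "dz": 0, "gripper": 1}, {"rx": 0, "ry": 0, "rz": 0, "dx": 0, "dy": 0, "dz": 0, "gripper": 1}]}}

```text
clock: 13.95
tcp_pos: [0.4668, 0.2837, 0.329]
orientation: [0.057, 3.14, 0.001]
contact_force: [0.2, 0.2, -0.1]
grip_width: 0.0856
gripper_force: 0.0
```

```bash
python3 - <<'E'
from h import *
print(r.get_obs()["joints"].round(2)); delta([.59,-.07,.33],88)
E
```

```text
[-0.21  0.24 -0.54  1.74  0.14  1.19  0.75]
tcp [0.4668 0.2837 0.329 ] tool y 87.91 rz -0.09 dxyz mm now-axes [-136. -349.   -1.]
```

Call:
{"op": "step_arm", "data": {"moves": [{"rx": 0, "ry": 0, "rz": 0, "dx": -7, "dy": -17, "dz": 0, "gripper": 1}, {"rx": 0, "ry": 0, "rz": 0, "dx": -14, "dy": -36, "dz": 0, "gripper": 1}, {"rx": 0, "ry": 0, "rz": 0, "dx": -14, "dy": -36, "dz": 0, "gripper": 1}, {"rx": 0, "ry": 0, "rz": 0, "dx": -14, "dy": -36, "dz": 0, "gripper": 1}, {"rx": 0, "ry": 0, "rz": 0, "dx": -14, "dy": -36, "dz": 0, "gripper": 1}, {"rx": 0, "ry": 0, "rz": 0, "dx": -14, "dy": -36, "dz": 0, "gripper": 1}, {"rx": 0, "ry": 0, "rz": 0, "dx": -14, "dy": -36, "dz": 0, "gripper": 1}, {"rx": 0, "ry": 0, "rz": 0, "dx": -14, "dy": -36, "dz": 0, "gripper": 1}, {"rx": 0, "ry": 0, "rz": 0, "dx": -14, "dy": -36, "dz": 0, "gripper": 1}, {"rx": 0, "ry": 0, "rz": 0, "dx": -10, "dy": -28, "dz": 0, "gripper": 1}, {"rx": 0, "ry": 0, "rz": 0, "dx": -7, "dy": -16, "dz": 0, "gripper": 1}, {"rx": 0, "ry": 0, "rz": 0, "dx": 0, "dy": 0, "dz": 0, "gripper": 1}, {"rx": 0, "ry": 0, "rz": 0, "dx": 0, "dy": 0, "dz": 0, "gripper": 1}, {"rx": 0, "ry": 0, "rz": 0, "dx": 0, "dy": 0, "dz": 0, "gripper": 1}]}}

```text
clock: 15.7
tcp_pos: [0.5909, -0.068, 0.3286]
orientation: [0.049, 3.141, 0.001]
contact_force: [-0.0, -0.2, -0.3]
grip_width: 0.0854
gripper_force: 0.0
```

```bash
python3 - <<'E'
from h import *
im=r.grab_frame("wrist"); W=r.camera_info("wrist"); np.save("w5.npy",W,allow_pickle=True); cv2.imwrite("pics/w5.png",im)
print(r.get_obs()["tcp_pos"].round(4))
h=cv2.cvtColor(im,cv2.COLOR_BGR2HSV)
def blobs(n,m,z,amin=60):
    k,l,s,c=cv2.connectedComponentsWithStats(m.astype(np.uint8))
    for j in range(1,k):
        if s[j][4]>amin:
            (rc,sz,an)=cv2.minAreaRect(np.argwhere(l==j)[:,::-1].astype(np.float32)); print(n,s[j].tolist(),np.round(rc,1),np.round(sz,1),round(an,1),rayz(W,rc,z).round(4))
x=[.6855,-.0399,-.033]
pt=proj(W,pose(x,[[-.095,-.065,.156],[-.06,-.065,.122],[-.0367,.0255,.12],[-.08,.13,.12],[-.08,-.13,.12],[.08,.13,.12]])); print(pt.round(0))
blobs("orange",(h[...,0]<12)&(h[...,1]>190)&(h[...,2]>90),.12)
u,v=pt[0].round().astype(int); 
print("V:"); 
for y in range(v-28,v+40,4): print(y,[int(q) for q in h[y,u-40:u+41:4,2]],[int(q) for q in h[y,u-40:u+41:8,1]])
E
```

```text
[ 0.591  -0.0683  0.3286]
[[291. 176.]
 [295. 200.]
 [381. 221.]
 [486. 181.]
 [231. 181.]
 [465. 313.]]
V:
148 [197, 135, 105, 105, 104, 106, 106, 100, 108, 105, 100, 110, 99, 108, 95, 88, 104, 112, 109, 103, 110] [151, 131, 130, 130, 135, 135, 144, 142, 140, 147, 146]
152 [175, 81, 65, 63, 67, 73, 73, 72, 74, 73, 74, 78, 80, 83, 80, 79, 83, 88, 85, 87, 83] [157, 43, 53, 49, 48, 48, 48, 45, 43, 48, 49]
156 [79, 48, 42, 44, 47, 47, 45, 52, 54, 54, 50, 48, 51, 53, 60, 54, 42, 45, 47, 44, 46] [113, 30, 33, 45, 52, 51, 55, 43, 36, 49, 39]
160 [45, 44, 46, 41, 46, 47, 46, 59, 66, 63, 46, 46, 46, 57, 73, 66, 46, 44, 46, 47, 47] [40, 39, 55, 39, 46, 50, 39, 45, 44, 39, 43]
164 [46, 48, 44, 43, 51, 44, 46, 55, 67, 56, 46, 49, 47, 57, 70, 65, 46, 45, 49, 45, 45] [39, 29, 40, 67, 46, 28, 54, 47, 33, 52, 34]
168 [127, 126, 121, 115, 114, 114, 115, 119, 96, 59, 65, 67, 56, 60, 80, 82, 84, 81, 77, 71, 72] [28, 34, 31, 29, 43, 47, 41, 48, 49, 50, 60]
172 [151, 149, 149, 147, 146, 154, 170, 148, 122, 65, 65, 68, 55, 105, 105, 84, 131, 136, 132, 132, 131] [34, 33, 33, 21, 48, 43, 37, 49, 51, 50, 51
[... 822 characters left out ...]
214, 213, 213, 214, 213, 213, 214, 214] [15, 12, 15, 14, 14, 14, 14, 16, 13, 16, 17]
200 [212, 214, 212, 212, 215, 213, 213, 215, 213, 214, 215, 132, 182, 214, 216, 214, 211, 214, 213, 215, 213] [12, 12, 14, 13, 16, 14, 3, 15, 13, 14, 14]
204 [213, 213, 212, 210, 214, 214, 214, 214, 213, 214, 213, 147, 178, 215, 211, 214, 215, 214, 213, 213, 215] [14, 13, 14, 13, 14, 14, 6, 13, 14, 14, 14]
208 [213, 216, 212, 216, 213, 216, 213, 213, 216, 214, 213, 153, 172, 213, 214, 212, 213, 212, 214, 212, 214] [14, 13, 12, 14, 15, 14, 4, 14, 14, 13, 14]
212 [215, 215, 211, 212, 214, 214, 213, 213, 213, 211, 215, 152, 173, 214, 214, 215, 215, 212, 213, 213, 215] [14, 15, 15, 14, 13, 14, 6, 17, 14, 13, 12]
```

```bash
python3 - <<'E'
from h import *
W=np.load("w5.npy",allow_pickle=True).item(); im=cv2.imread("pics/w5.png"); h=cv2.cvtColor(im,cv2.COLOR_BGR2HSV)
m=((h[...,1]>110)&(np.indices(h.shape[:2])[0]>188)&(abs(np.indices(h.shape[:2])[1]-381)<60)&(np.indices(h.shape[:2])[0]<300)).astype(np.uint8)
k,l,s,c=cv2.connectedComponentsWithStats(m)
for j in range(1,k):
    if s[j][4]>60: rc,sz,an=cv2.minAreaRect(np.argwhere(l==j)[:,::-1].astype(np.float32)); print("mark",s[j].tolist(),rc,sz,an,rayz(W,rc,.12).round(4)); R0=rayz(W,rc,.12); M=(l==j)
# lines: pointer columns per row, mark columns per row -> world
A=[];B=[]
for y in range(188,215,3):
    w=np.clip(214.-h[y,285:310,2],15,None)-15; A.append(rayz(W,(285+(w*np.arange(25)).sum()/w.sum(),y),.123))
for y in range(s[1:,1].min(),390):
    q=np.nonzero(M[y])[0]
    if len(q)>5: B.append(rayz(W,(q.mean(),y),.12))
A,B=np.array(A),np.array(B)
print("ptr",A[0].round(4),A[-1].round(4),"mark ends",B[1].round(4),B[-2].round(4))
for n,L in(("ptr",A),("mark",B)): print(n,"yaw deg",np.degrees(np.polyfit(L[:,0],L[:,1],1)[0]).round(2))
p=rayz(W,(293.5,173.5),.156); print("tab",p.round(4))
# roof front edge line (white/grey transition)
E=[]
for u in (240,255,270,320,340,360,420,440,460):
    col=h[150:215,u,2].astype(int); y=150+np.nonzero(col>190)[0]
    if len(y): E.append(rayz(W,(u,y[0]),.12))
E=np.array(E); print(E.round(4)); print("front edge yaw", np.degrees(np.polyfit(E[:,1],-E[:,0],1)[0]))
E
```

```text
mark [376, 195, 12, 52, 458] (381.5343322753906, 220.5023956298828) (8.909871101379395, 51.49836730957031) 3.945185899734497 [ 0.6497 -0.013   0.12  ]
mark [425, 274, 16, 18, 86] (433.84619140625, 282.26922607421875) (15.493173599243164, 14.708707809448242) 11.309932708740234 [0.7274 0.0479 0.12  ]
ptr [ 0.6099 -0.101   0.123 ] [ 0.636  -0.1018  0.123 ] mark ends [0.727 0.048 0.12 ] [0.7336 0.0473 0.12  ]
ptr yaw deg -1.41
mark yaw deg 13.98
tab [ 0.5858 -0.099   0.156 ]
[[ 0.5698 -0.1542  0.12  ]
 [ 0.5906 -0.1414  0.12  ]
 [ 0.591  -0.1263  0.12  ]
 [ 0.6062 -0.0766  0.12  ]
 [ 0.6079 -0.0562  0.12  ]
 [ 0.5949 -0.0358  0.12  ]
 [ 0.5978  0.0247  0.12  ]
 [ 0.5984  0.0448  0.12  ]
 [ 0.5775  0.0629  0.12  ]]
front edge yaw -1.6003663033608189
```

Call:
{"op": "step_arm", "data": {"grip_force": 60, "moves": [{"rx": 0, "ry": 0, "rz": 0, "dx": 2, "dy": -16, "dz": 10, "gripper": 1}, {"rx": 0, "ry": 0, "rz": 0, "dx": 0, "dy": -15, "dz": 20, "gripper": 1}, {"rx": 0, "ry": 0, "rz": 0, "dx": 0, "dy": 0, "dz": 35, "gripper": 1}, {"rx": 0, "ry": 0, "rz": 0, "dx": 0, "dy": 0, "dz": 35, "gripper": 1}, {"rx": 0, "ry": 0, "rz": 0, "dx": 0, "dy": 0, "dz": 30, "gripper": 1}, {"rx": 0, "ry": 0, "rz": 0, "dx": 0, "dy": 0, "dz": 25, "gripper": 1}, {"rx": 0, "ry": 0, "rz": 0, "dx": 0, "dy": 0, "dz": 14, "gripper": 1}, {"rx": 0, "ry": 0, "rz": 0, "dx": 0, "dy": 0, "dz": 6, "gripper": 1}, {"rx": 0, "ry": 0, "rz": 0, "dx": 0, "dy": 0, "dz": 0, "gripper": 1}, {"rx": 0, "ry": 0, "rz": 0, "dx": 0, "dy": 0, "dz": 0, "gripper": 1}]}}

```text
clock: 17.0
tcp_pos: [0.5887, -0.1006, 0.1543]
orientation: [0.052, 3.14, -0.0]
contact_force: [0.4, -0.0, 0.1]
grip_width: 0.0852
gripper_force: 0.0
```

Call:
{"op": "step_arm", "data": {"moves": [{"rx": 0, "ry": 0, "rz": 0, "dx": 0, "dy": 0, "dz": 0, "gripper": 0}, {"rx": 0, "ry": 0, "rz": 0, "dx": 0, "dy": 0, "dz": 0, "gripper": -0.5}, {"rx": 0, "ry": 0, "rz": 0, "dx": 0, "dy": 0, "dz": 0, "gripper": -1}, {"rx": 0, "ry": 0, "rz": 0, "dx": 0, "dy": 0, "dz": 0, "gripper": -1}, {"rx": 0, "ry": 0, "rz": 0, "dx": 0, "dy": 0, "dz": 0, "gripper": -1}, {"rx": 0, "ry": 0, "rz": 0, "dx": 0, "dy": 0, "dz": 0, "gripper": -1}, {"rx": 0, "ry": 0, "rz": 0, "dx": 0, "dy": 0, "dz": 0, "gripper": -1}]}}

```text
clock: 17.88
tcp_pos: [0.5882, -0.0989, 0.1537]
orientation: [0.051, 3.141, 0.003]
contact_force: [-1.0, 6.4, 3.8]
grip_width: 0.0128
gripper_force: 59.2
```

Call:
{"op": "step_arm", "data": {"moves": [{"rx": 0, "ry": 0, "rz": 0, "dx": 0, "dy": 4, "dz": 0, "gripper": -1}, {"rx": 0, "ry": 0, "rz": 0, "dx": 0, "dy": 8, "dz": 0, "gripper": -1}, {"rx": 0, "ry": 0, "rz": 0, "dx": 0, "dy": 8, "dz": 0, "gripper": -1}, {"rx": 0, "ry": 0, "rz": 0, "dx": 0, "dy": 8, "dz": 0, "gripper": -1}, {"rx": 0, "ry": 0, "rz": 0, "dx": 0, "dy": 8, "dz": 0, "gripper": -1}, {"rx": 0, "ry": 0, "rz": 0, "dx": 0, "dy": 8, "dz": 0, "gripper": -1}, {"rx": 0, "ry": 0, "rz": 0, "dx": 0, "dy": 8, "dz": 0, "gripper": -1}, {"rx": 0, "ry": 0, "rz": 0, "dx": 0, "dy": 8, "dz": 0, "gripper": -1}, {"rx": 0, "ry": 0, "rz": 0, "dx": 0, "dy": 8, "dz": 0, "gripper": -1}, {"rx": 0, "ry": 0, "rz": 0, "dx": 0, "dy": 8, "dz": 0, "gripper": -1}, {"rx": 0, "ry": 0, "rz": 0, "dx": 0, "dy": 8, "dz": 0, "gripper": -1}, {"rx": 0, "ry": 0, "rz": 0, "dx": 0, "dy": 0, "dz": 0, "gripper": -1}, {"rx": 0, "ry": 0, "rz": 0, "dx": 0, "dy": 0, "dz": 0, "gripper": -1}, {"rx": 0, "ry": 0, "rz": 0, "dx": 0, "dy": 0, "dz": 0, "gripper": -1}]}}

```text
clock: 19.62
tcp_pos: [0.5915, -0.0188, 0.1537]
orientation: [0.055, 3.14, -0.004]
contact_force: [0.6, -7.1, 3.0]
grip_width: 0.0129
gripper_force: 59.4
```

```bash
python3 - <<'E'
from h import *
W=r.camera_info("wrist"); im=r.grab_frame("wrist"); cv2.imwrite("pics/w6.png",im)
h=cv2.cvtColor(im,cv2.COLOR_BGR2HSV)
print("mark",proj(W,[[.6497,-.013,.12],[.6797,-.014,.12],[.6197,-.012,.12]]).round(1))
u,v=proj(W,[[.63,-.013,.12]])[0].round().astype(int)
for y in range(max(v-60,0),min(v+90,400),10): print(y,u-40,[(int(a),int(b)) for a,b in zip(h[y,u-40:u+41:5,1],h[y,u-40:u+41:5,2])])
E
```

```text
mark [[342.3 342.8]
 [341.6 383.3]
 [343.1 298. ]]
254 302 [(38, 81), (41, 81), (34, 30), (43, 59), (41, 56), (45, 57), (35, 59), (36, 57), (28, 27), (40, 83), (39, 85), (38, 80), (53, 110), (49, 110), (47, 108), (47, 109), (43, 106)]
264 302 [(39, 86), (41, 75), (59, 39), (42, 61), (40, 58), (43, 60), (44, 58), (33, 54), (41, 37), (35, 72), (39, 79), (39, 78), (23, 22), (75, 17), (34, 60), (45, 159), (46, 162)]
274 302 [(46, 84), (40, 51), (43, 60), (40, 77), (44, 82), (49, 78), (46, 77), (49, 78), (39, 52), (42, 54), (39, 84), (40, 82), (61, 21), (49, 26), (9, 27), (59, 151), (58, 157)]
284 302 [(39, 84), (29, 26), (41, 56), (42, 79), (45, 79), (46, 83), (50, 82), (36, 79), (46, 56), (39, 33), (36, 84), (39, 84), (31, 50), (28, 18), (12, 21), (12, 149), (7, 242)]
294 302 [(38, 108), (17, 30), (43, 60), (39, 78), (41, 80), (43, 78), (44, 81), (49, 78), (50, 51), (68, 34), (41, 107), (9, 27), (93, 22), (51, 20), (21, 24), (11, 23), (13, 181)]
304 302 [(23, 22), (38, 20), (40, 57), (44, 81), (41, 81), (38, 80), (47, 82), (48, 75), (57, 45), (36, 28), (36, 21), (61, 21), (46, 22), (13,
[... 987 characters left out ...]
(6, 241), (6, 240), (6, 240), (5, 240), (13, 212), (230, 234), (220, 235), (220, 236), (156, 49), (35, 22), (26, 20), (12, 21), (10, 26), (12, 22), (55, 23)]
374 302 [(26, 20), (15, 70), (10, 157), (9, 223), (6, 240), (5, 239), (3, 231), (226, 217), (212, 147), (180, 61), (99, 18), (51, 25), (12, 21), (41, 25), (21, 24), (67, 19), (36, 14)]
384 302 [(14, 18), (48, 16), (0, 20), (22, 23), (13, 19), (34, 15), (57, 18), (13, 19), (48, 16), (49, 21), (60, 17), (17, 15), (85, 21), (32, 24), (51, 15), (51, 20), (18, 28)]
394 302 [(28, 27), (22, 23), (10, 25), (61, 21), (12, 22), (90, 17), (36, 21), (13, 20), (26, 29), (54, 19), (31, 25), (44, 29), (51, 25), (162, 11), (54, 19), (34, 15), (51, 20)]
```

```bash
cat > pm.py <<'E'
from h import *
W=r.camera_info("wrist"); im=r.grab_frame("wrist"); h=cv2.cvtColor(im,cv2.COLOR_BGR2HSV)
for y in (340,344,348,354,360,366):
    q=310+np.nonzero((h[y,310:375,1]>190)&(h[y,310:375,2]>190))[0]; p=315+np.nonzero((h[y,315:360,2]<150)&(h[y,315:360,1]<100))[0]; p=p[p<345] if len(q)==0 else p[p<q.max()-1]
    g=lambda u,z: rayz(W,(u,y),z)[:2].round(4)
    if len(q): print(y,"mark",q.min(),q.max(),g(q.min()-.5,.12),g(q.max()+.5,.12),"ptr",(p.min(),p.max(),g(p.mean(),.1235)) if len(p) else None)
o=r.get_obs(); print(o["tcp_pos"].round(4),o["contact_force"].round(1),o["clock"])
E
python3 pm.py
```

```text
340 mark 336 348 [ 0.6476 -0.0168] [ 0.6478 -0.0095] ptr (np.int64(324), np.int64(328), array([ 0.6443, -0.0221]))
344 mark 336 348 [ 0.6504 -0.0169] [ 0.6507 -0.0095] ptr (np.int64(324), np.int64(328), array([ 0.647 , -0.0222]))
348 mark 336 349 [ 0.6533 -0.017 ] [ 0.6535 -0.009 ] ptr (np.int64(324), np.int64(328), array([ 0.6498, -0.0223]))
354 mark 336 349 [ 0.6576 -0.0171] [ 0.6578 -0.009 ] ptr None
360 mark 336 349 [ 0.662  -0.0172] [ 0.6622 -0.0091] ptr None
366 mark 335 349 [ 0.6664 -0.0179] [ 0.6667 -0.0091] ptr None
[ 0.5916 -0.0188  0.1537] [ 0.9 -7.5  3.9] 19.725
```

Call:
{"op": "step_arm", "data": {"moves": [{"rx": 0, "ry": 0, "rz": 0, "dx": 0, "dy": 5, "dz": 0, "gripper": -1}, {"rx": 0, "ry": 0, "rz": 0, "dx": 0, "dy": 4, "dz": 0, "gripper": -1}, {"rx": 0, "ry": 0, "rz": 0, "dx": 0, "dy": 0, "dz": 0, "gripper": -1}, {"rx": 0, "ry": 0, "rz": 0, "dx": 0, "dy": 0, "dz": 0, "gripper": -1}, {"rx": 0, "ry": 0, "rz": 0, "dx": 0, "dy": 0, "dz": 0, "gripper": -1}, {"rx": 0, "ry": 0, "rz": 0, "dx": 0, "dy": 0, "dz": 0, "gripper": -1}]}}

```text
clock: 20.48
tcp_pos: [0.5919, -0.0101, 0.1537]
orientation: [0.055, 3.14, -0.005]
contact_force: [1.1, -7.4, 3.5]
grip_width: 0.0131
gripper_force: 59.4
```

```bash
python3 pm.py; python3 - <<'E'
from h import *
W=r.camera_info("wrist"); im=r.grab_frame("wrist"); h=cv2.cvtColor(im,cv2.COLOR_BGR2HSV)
for y in (330,340,346,352,360): print(y,[(u,int(h[y,u,1]),int(h[y,u,2])) for u in range(304,352,2)])
D=r.grab_frame("side"); h=cv2.cvtColor(D,cv2.COLOR_BGR2HSV); m=((h[...,0]<6)|(h[...,0]>174))&(h[...,1]>170)&(h[...,2]>90); ys,xs=np.nonzero(m[240:265,265:310]); print("peg",xs.min()+265,xs.max()+265)
print([h[y,280:300,2].tolist() for y in (245,275)])
E
```

```text
340 mark 321 335 [ 0.6477 -0.0166] [ 0.648  -0.0081] ptr (np.int64(325), np.int64(327), array([ 0.6446, -0.0134]))
344 mark 321 335 [ 0.6505 -0.0167] [ 0.6508 -0.0082] ptr (np.int64(325), np.int64(326), array([ 0.6474, -0.0137]))
348 mark 321 334 [ 0.6534 -0.0168] [ 0.6536 -0.0088] ptr (np.int64(326), np.int64(326), array([ 0.6502, -0.0136]))
354 mark 321 334 [ 0.6577 -0.017 ] [ 0.6579 -0.009 ] ptr None
360 mark 321 334 [ 0.6621 -0.0172] [ 0.6623 -0.0091] ptr None
366 mark 321 334 [ 0.6665 -0.0174] [ 0.6668 -0.0092] ptr None
[ 0.5919 -0.0101  0.1537] [ 2.2 -7.5  3.1] 20.525
330 [(304, 49, 26), (306, 0, 24), (308, 55, 28), (310, 10, 123), (312, 7, 232), (314, 6, 241), (316, 6, 241), (318, 7, 235), (320, 135, 234), (322, 223, 201), (324, 171, 94), (326, 30, 42), (328, 179, 120), (330, 218, 226), (332, 225, 234), (334, 219, 234), (336, 117, 235), (338, 3, 236), (340, 6, 241), (342, 7, 230), (344, 12, 108), (346, 9, 27), (348, 35, 22), (350, 14, 18)]
340 [(304, 15, 103), (306, 7, 220), (308, 6, 238), (310, 6, 239), (312, 6, 240), (314, 6, 240), (316, 5, 240), (318, 5, 235), (320, 137, 23
[... 898 characters left out ...]
 232), (338, 2, 235), (340, 6, 241), (342, 6, 241), (344, 5, 240), (346, 5, 241), (348, 7, 235), (350, 13, 157)]
360 [(304, 11, 193), (306, 6, 239), (308, 5, 240), (310, 5, 241), (312, 7, 241), (314, 5, 240), (316, 5, 240), (318, 26, 234), (320, 152, 235), (322, 226, 234), (324, 220, 236), (326, 231, 233), (328, 222, 234), (330, 223, 234), (332, 226, 235), (334, 213, 236), (336, 100, 228), (338, 3, 236), (340, 6, 242), (342, 5, 241), (344, 6, 240), (346, 5, 240), (348, 6, 240), (350, 11, 185)]
peg 277 298
[[216, 227, 242, 194, 78, 83, 94, 85, 57, 32, 16, 168, 240, 236, 223, 222, 225, 225, 233, 234], [244, 237, 235, 234, 237, 233, 230, 226, 236, 190, 77, 82, 87, 61, 128, 142, 83, 79, 61, 35]]
```

Call:
{"op": "step_arm", "data": {"moves": [{"rx": 0, "ry": 0, "rz": 0, "dx": 0, "dy": 1, "dz": 0, "gripper": -1}, {"rx": 0, "ry": 0, "rz": 0, "dx": 0, "dy": 0, "dz": 0, "gripper": -1}, {"rx": 0, "ry": 0, "rz": 0, "dx": 0, "dy": 0, "dz": 0, "gripper": -1}, {"rx": 0, "ry": 0, "rz": 0, "dx": 0, "dy": 0, "dz": 0, "gripper": -1}, {"rx": 0, "ry": 0, "rz": 0, "dx": 0, "dy": 0, "dz": 0, "gripper": -1}, {"rx": 0, "ry": 0, "rz": 0, "dx": 0, "dy": 0, "dz": 0, "gripper": -1}]}}

```text
clock: 21.38
tcp_pos: [0.592, -0.0092, 0.1537]
orientation: [0.056, 3.14, -0.005]
contact_force: [1.0, -7.5, 4.3]
grip_width: 0.0127
gripper_force: 59.4
```

```bash
python3 -c "
from bench import r
print(r.hand_in())"
```

```text
the job is handed in; nothing more can be done
None
```

The lens hangs released on the red peg, the gripper holds the panel open with the pointer about 1 mm from the middle of the orange mark, and I handed the job in at about 21 s (`hand_in()` returned no verdict).

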